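# Release a hardwood block from its pop-up nest

## Task

The tapered hardwood block is held down in its pop-up nest by a push-push catch. Press the block straight down until the catch trips, let the nest spring up with the block, then draw the block out and stand it upright on the floor of the empty shallow wooden tray. Leave the round wooden plug latched down in the other nest.

Things in the scene. Friction and masses are not known exactly. Their poses are not given: they have to be found in the camera images.
- tapered_block: Hardwood block 28 x 50 x 63 mm, 0.05 kg, latched down in the longer of two dark wooden nests (like blocks that stand free are not meant). Origin: centre of underside; z up, x across the 28 mm thickness (grip across it). Straight for 23 mm, then tapers on four sides to a flat top of 18 x 29 mm; 23 mm thick 20 mm below the top. Top above bench: 82 mm latched, 112 mm sprung up.
- block_nest_lift (a joint): Height (m) of the block's spring seat: 0 latched (start), -0.007 hard stop, +0.030 sprung up. Pressed 5 mm or more (8 N, up to 15 N if it rubs) the catch lets go; let go and the seat rises within 0.5 s and stays up; a second press does not latch it. Nest: 51 mm thick along the block's x, 97 mm long, top 72 mm above bench, so the block stands 10 mm proud latched, 40 mm sprung up (23 mm still in the pocket, 1.5 mm play).
- round_plug: Turned round wooden plug, 29 mm diameter, 63 mm tall, domed top, latched down in the same way in the other, shorter nest (53 x 76 mm, 72 mm high; 10 mm of the plug stand proud). Origin: centre of its underside. It must stay latched.
- tray: Empty shallow open wooden tray, fixed, 110 mm (its x) by 130 mm (its y), 22 mm high; walls 6 mm thick, inner floor 6 mm above the bench, inside 98 x 118 mm. Origin: centre of its underside on the bench; z up.
Things that resemble listed ones, but are neither listed nor needed, are in the scene too. Leave any orange or pink look-alike of the tapered_block alone.

How it is judged:
On the way:
1. pressed deeper, the catch trips and the seat springs up with the block standing on it (value of joint block_nest_lift above 0.024 m and height (world z) of tapered_block between 0.04 and 0.06 m), for 0.1 s.
At the end, for the whole second after the job is handed in: The tapered block stands upright (within 10 degrees) on the tray's floor, its underside's centre within the tray's inside and no more than 12 mm above the bench, released and at rest (x of tapered_block in the frame of tray between -0.045 and 0.045 m and y of tapered_block in the frame of tray between -0.055 and 0.055 m and z of tapered_block in the frame of tray below 0.012 m and angle between tapered_block's own z axis and vertical below 0.17 rad and linear speed of tapered_block below 0.02 m/s); the robot touches nothing.
It fails at once if the round plug is moved by more than 15 mm or springs up (distance of round_plug from where it was at the start of the episode above 0.015 m).
It also fails if it takes over 54 s, if anything falls off the work surface, if the arm or the gripper's body presses on something with over 40 N, if the wrist force passes 120 N, or if a joint passes its speed limit or range.

## Robot

A 7-joint arm with a two-finger parallel gripper is mounted at the origin on a cart in front of the work surface, level with it; the furniture and walls round the work are solid. World frame = base frame: x ahead of the robot, y to its left, z up, the work surface at z = 0. Lengths are in m, angles in rad, forces in N, time in s.
With the tool pointing down it reaches from about 0.35 to 0.9 m from the base axis. Payload 7.2 kg.
Tool frame: the origin (TCP) lies midway between the tips of the shut fingers; the grasp point (between the pads) lies 19 mm behind it (ctrl.grip_point_offset is the distance from the TCP to the grasp point, in m); z points along the fingers, x is the direction in which the jaws open and shut, and the axes are right-handed (so a half turn about z gives the same grasp; the last joint's range is limited). The gripper opens to 85 mm and grips with 20 to 120 N. Pads are 22 mm wide; open, the fingers measure 114 mm over their backs; the gripper's body (76 mm by 85 mm) begins 54 mm behind the grasp point. The pads swing forward as they close: fully open they stand 13 mm farther back than shut.
Start: joints at [1.079, 0.411, -0.013, 1.596, 0.006, 1.134, -0.082], TCP at [0.257, -0.57, 0.231] pointing down, gripper open.
Joint ranges: [-2.95, 2.95], [-0.29, 1.99], [-1.47, 1.44], [0.14, 2.54], [-1.03, 4.17], [0.13, 1.85], [-2.86, 2.86]. Speed limits (rad/s): [2.39, 2.39, 3.01, 3.01, 3.14, 3.14, 3.14].

## Interface

Orientations are given as a unit quaternion [x, y, z, w].
In Python, from station import ctrl, viewer, ticket gives the robot as it stands. The module is installed in compiled form; this text tells all that it offers.
- The arm moves only by the shell command python3 -m inch 'ROWS' [FORCE]. ROWS is JSON, a list of rows, each a list of 5 numbers: the opening, from 0 (shut) to 1 (fully open), then the shift along the tool's x, y, z in mm, then the turn about the tool's z in degrees. A call has 1 to 20 rows; each row is the pose to reach, as a shift and turn from the pose measured when the call began, along the tool's axes at that moment; what a row does not reach only later rows make up. A row lasts 1/8 s, in which the tool goes at most 62.5 mm and 10.7 degrees, less where a joint would pass 70% of its speed; a pose out of reach is approached as far as the arm can. A call with a gripper value outside its range is refused whole. The fingers move at their own pace and stop on an object; FORCE is the grip in N (left out, the last holds). Time passes only in rows, so rows that repeat a pose let the fingers close. It gives the time, the measured TCP pose, the force and the opening at its end, in the units of the state.
- ctrl.state(): the state, without advancing time (a new reading comes with each control period).
- viewer.camera(name): name is "side" or "top" or "wrist"; returns the picture (400x640x3 uint8, red, green, blue); there is no depth.
- viewer.camera_model(name): a dict with "camera_matrix" (3x3 intrinsics, pixels), "pose" (4x4, takes a point from camera to world coordinates); the wrist camera has in their place "mount" (4x4, takes a point from camera to tool coordinates, whose origin is the TCP and whose axes are the tool frame's). Camera axes: x right, y up, looking along -z (the intrinsics and any distortion apply to the point x, -y, -z); pixel columns grow to the right and rows downward; lengths in m; the calibration is good to about 2 mm. A picture is of the moment at which its call begins: read the wrist's pose just before it. camera_model takes no time and is no camera call.
- ticket.close_job(): hands the job in, once; it reports no verdict.
The state is a dict: "t": time; "joint_pos": joint angles; "dq": joint speeds; "joint_efforts": joint torques, N m; "tcp_pos": TCP position; "orientation": TCP orientation; "force": force on the tool from outside, world axes, zero at the start; "moment": the same for the moment, N m; "gripper_width": finger opening in m.
Only numpy, scipy, OpenCV 4.12 (cv2) and the standard library are available. Lean on these libraries where they do the work, as an engineer would, in place of code of your own. Each camera call takes 0.05 s, during which the arm holds its last target.

## Working session

There is one attempt and no reset: what is moved stays moved. The work goes in short steps, Python scripts to look and compute and a shell command to move; the robot and the scene stay as the last step left them, time stands still between calls to the robot, and variables do not carry over. Pictures are saved under pics/ and viewed, and the job is handed in when it is done.

```bash
mkdir -p pics; python3 - <<'E'
from station import ctrl, viewer
import cv2,numpy as np
np.set_printoptions(precision=4,suppress=True)
print(ctrl.state(), ctrl.grip_point_offset)
for n in ["top","side","wrist"]:
    im=viewer.camera(n); cv2.imwrite(f"pics/{n}0.png",im[:,:,::-1]); m=viewer.camera_model(n)
    print(n,{k:(np.array(v) if not isinstance(v,str) else v) for k,v in m.items()})
E
```

```text
{'t': 0.0, 'joint_pos': array([ 1.0788,  0.4119, -0.0127,  1.5971,  0.0056,  1.1343, -0.0822]), 'dq': array([ 0.0015,  0.0009,  0.0017,  0.0006, -0.0011,  0.0007, -0.0002]), 'joint_efforts': array([ -0.001 , -60.0627,   0.6815, -29.9415,   0.0138,   0.0104,
         0.    ]), 'tcp_pos': array([ 0.2568, -0.5693,  0.2304]), 'orientation': array([ 0.84  , -0.5425, -0.0007, -0.0004]), 'force': array([ 0.5552,  0.5039, -0.3167]), 'moment': array([0.031 , 0.0095, 0.0013]), 'gripper_width': 0.08535682818426908} 0.0187
top {'camera_matrix': array([[422.2069,   0.    , 320.5812],
       [  0.    , 422.2069, 197.0003],
       [  0.    ,   0.    ,   1.    ]]), 'pose': array([[-0.0024,  0.998 , -0.0627,  0.4476],
       [-0.9999, -0.0032, -0.0141, -0.0365],
       [-0.0143,  0.0627,  0.9979,  0.9148],
       [ 0.    ,  0.    ,  0.    ,  1.    ]])}
side {'camera_matrix': array([[408.1628,   0.    , 312.7483],
       [  0.    , 408.1628, 202.7786],
       [  0.    ,   0.    ,   1.    ]]), 'pose': array([[-0.8575, -0.3438,  0.3826,  0.825 ],
       [ 0.5143, -0.5896,  0.6228,  0.4856],
       [ 0.0114,  0.7309,  0.6824,  0.6299],
       [ 0.    ,  0.    ,  0.    ,  1.    ]])}
wrist {'camera_matrix': array([[280.7405,   0.    , 320.0327],
       [  0.    , 280.7405, 201.612 ],
       [  0.    ,   0.    ,   1.    ]]), 'mount': array([[ 1.    , -0.0012, -0.0005, -0.0011],
       [-0.0013, -0.9495, -0.3138, -0.082 ],
       [-0.0001,  0.3138, -0.9495, -0.1432],
       [ 0.    ,  0.    ,  0.    ,  1.    ]])}
```

View pics/top0.png

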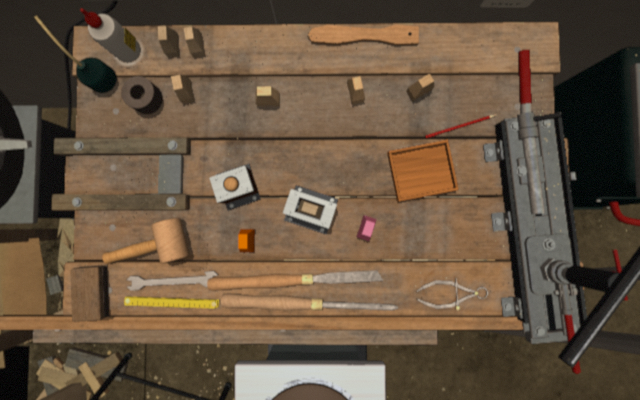

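View pics/side0.png

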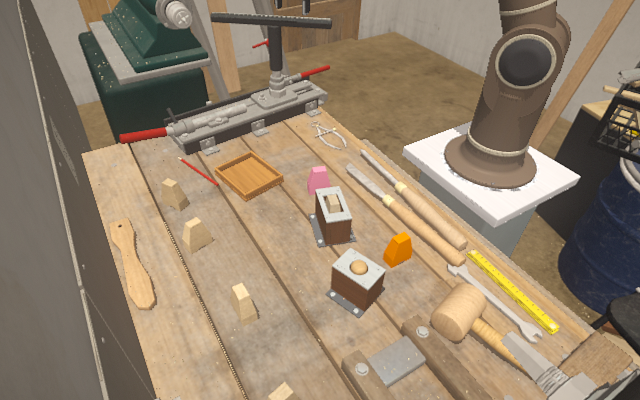

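Candidates: the nest at top-view (310,208) holds a rectangular-topped block; the nest at (233,186) holds the round plug. Free-standing blocks at (180,88), (266,97), (357,90), (420,88), plus orange (246,240) and pink (367,229), aren't meant. I'll confirm with a crop.

```bash
cat > h.py <<'E'
import numpy as np,cv2
from station import ctrl,viewer
from scipy.spatial.transform import Rotation as R
np.set_printoptions(precision=4,suppress=True)
def campose(n):
    m=viewer.camera_model(n)
    if n!='wrist': return np.array(m['camera_matrix']),np.array(m['pose'])
    s=ctrl.state(); T=np.eye(4);T[:3,:3]=R.from_quat(s['orientation']).as_matrix();T[:3,3]=s['tcp_pos']
    return np.array(m['camera_matrix']),T@np.array(m['mount'])
def cast(n,uv,z,cp=None):
    K,P=cp or campose(n)
    uv=np.atleast_2d(np.array(uv,float)); 
    d=np.c_[(uv[:,0]-K[0,2])/K[0,0],-(uv[:,1]-K[1,2])/K[1,1],-np.ones(len(uv))]@P[:3,:3].T
    o=P[:3,3]; return o+d*((z-o[2])/d[:,2])[:,None]
def proj(n,p,cp=None):
    K,P=cp or campose(n); q=(np.atleast_2d(p)-P[:3,3])@P[:3,:3]
    return np.c_[K[0,2]+K[0,0]*q[:,0]/-q[:,2],K[1,2]-K[1,1]*q[:,1]/-q[:,2]]
E
python3 - <<'E'
import cv2,numpy as np
a=cv2.imread('pics/top0.png');b=cv2.imread('pics/side0.png')
A=cv2.resize(a[150:250,200:350],None,fx=5.33,fy=5.33,interpolation=cv2.INTER_CUBIC)
B=cv2.resize(b[170:320,290:410],None,fx=4,fy=4,interpolation=cv2.INTER_CUBIC)
cv2.imwrite('pics/A.png',A[:600,:800]);cv2.imwrite('pics/B.png',B)
C=cv2.resize(a[130:210,370:480],None,fx=5,fy=5,interpolation=cv2.INTER_CUBIC);cv2.imwrite('pics/C.png',C)
E
```

```text
(no output)
```

View pics/A.png

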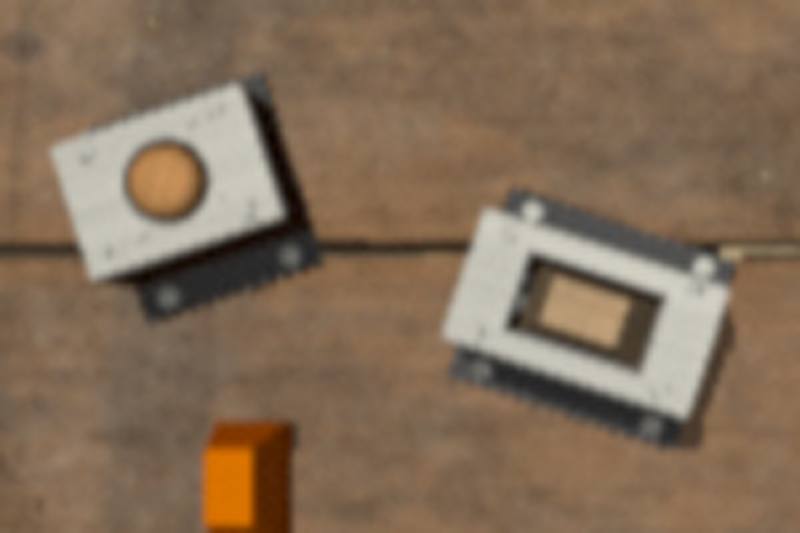

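View pics/B.png

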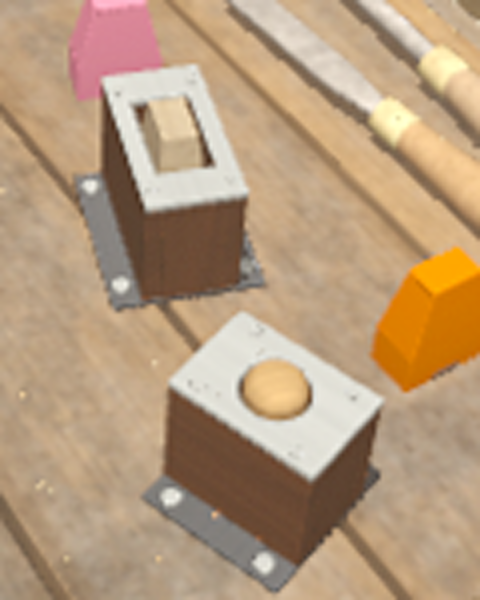

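View pics/C.png

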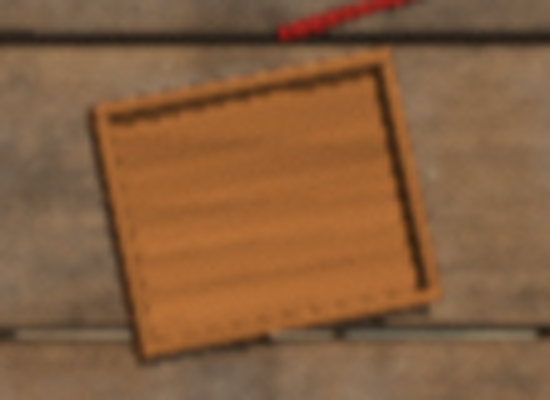

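Crop confirms: the right-hand nest (crop centre ~(588,312)) holds the tapered, rectangular-topped tan block; the left one has the domed round plug. Now measure.

```bash
python3 - <<'E'
from h import *
def rect(n,pts,z,lab):
    p=cast(n,pts,z)[:,:2]; c=p.mean(0)
    # order: edges
    e=[np.linalg.norm(p[(i+1)%4]-p[i])*1000 for i in range(4)]
    a=[np.degrees(np.arctan2(*(p[(i+1)%4]-p[i])[::-1])) for i in range(4)]
    print(lab,n,c,'edges',np.round(e,1),'ang',np.round(a,1))
t=lambda L:np.array(L)/(800/150)+[200,150]
s=lambda L:np.array(L)/4+[290,170]
# mask for light plate, both nests
for n in['top','side']:
    im=cv2.imread(f'pics/{n}0.png');hsv=cv2.cvtColor(im,cv2.COLOR_BGR2HSV)
    m=cv2.inRange(hsv,(0,0,140),(180,45,255))
    x0,x1,y0,y1=(200,350,150,250) if n=='top' else (290,410,170,320)
    mm=np.zeros_like(m);mm[y0:y1,x0:x1]=m[y0:y1,x0:x1]
    for c in cv2.findContours(mm,cv2.RETR_EXTERNAL,cv2.CHAIN_APPROX_NONE)[0]:
        if cv2.contourArea(c)>300:
            for eps in np.arange(2,12,.5):
                q=cv2.approxPolyDP(cv2.convexHull(c),eps,True)
                if len(q)==4:break
            print(q.reshape(-1,2).tolist()); rect(n,q.reshape(-1,2),0.072,'auto plate')
rect('top',t([(482,207),(732,290),(688,418),(443,338)]),.072,'plate')
rect('side',s([(103,78),(197,65),(247,192),(150,210)]),.072,'plate')
rect('top',t([(545,273),(632,292),(622,350),(538,328)]),.082,'blocktop')
rect('side',s([(145,98),(190,97),(203,135),(158,143)]),.082,'blocktop')
rect('top',t([(535,260),(662,297),(640,370),(510,328)]),.072,'pocket')
rect('side',s([(135,103),(190,96),(214,166),(157,172)]),.072,'pocket')
rect('top',np.array([(92,105),(390,47),(438,297),(143,358)])/5+[370,130],.022,'tray')
st=ctrl.state();M=R.from_quat(st['orientation']).as_matrix();print(M,st['tcp_pos'])
E
```

```text
[[291, 189], [332, 198], [329, 226], [285, 214]]
auto plate top [ 0.4812 -0.0019] edges [84.1 56.2 91.1 51.5] ang [-102.6  173.7   74.6  -13.4]
[[244, 166], [252, 190], [217, 202], [210, 177]]
auto plate top [0.5279 0.1559] edges [51.3 74.1 52.6 71.9] ang [-161.2  108.8   16.4  -72.2]
[[349, 248], [385, 269], [368, 289], [332, 266]]
auto plate side [0.5284 0.1553] edges [74.8 52.9 74.  51.8] ang [ 110.6   20.2  -70.2 -158.9]
[[338, 186], [351, 218], [326, 222], [316, 189]]
auto plate side [ 0.4783 -0.0029] edges [96.6 49.8 97.2 47.3] ang [  71.5  -17.8 -110.   161.5]
plate top [ 0.4773 -0.0032] edges [98.9 50.6 96.5 51.3] ang [-108.6  160.8   71.8  -16.4]
plate side [ 0.4774 -0.0013] edges [50.5 95.6 48.8 97.7] ang [ 161.6   70.9  -16.  -108. ]
blocktop top [ 0.4778 -0.0029] edges [33.  21.8 32.1 20.5] ang [-102.5  170.1   75.2   -7.2]
blocktop side [ 0.4773 -0.0019] edges [22.7 28.4 23.1 33.3] ang [ 151.7   69.5  -15.9 -111.3]
pocket top [ 0.477  -0.0034] edges [49.6 28.5 51.2 27.1] ang [-106.4  163.1   72.   -20.2]
pocket side [ 0.4773 -0.0012] edges [28.9 52.2 28.4 51.1] ang [ 160.5   69.5  -21.8 -109.9]
tray top [ 0.5599 -0.2415] edges [129.2 108.3 127.2 109.8] ang [ -79.2 -170.5  101.5   10.6]
[[ 0.4113 -0.9115 -0.0006]
 [-0.9115 -0.4113  0.0011]
 [-0.0013  0.0001 -1.    ]] [ 0.2568 -0.5694  0.2306]
```

View pics/wrist0.png

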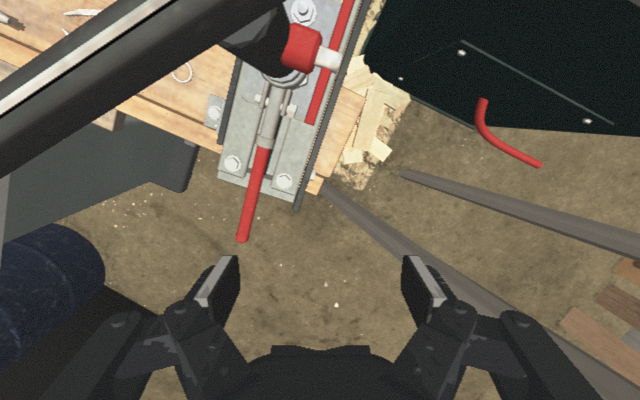

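```bash
python3 - <<'E'
from h import *
for n in ['top','side']: print(proj(n,[[.257,-.57,.23],[.257,-.57,.4]]))
a=cv2.imread('pics/top0.png');cv2.imwrite('pics/D.png',cv2.resize(a[20:380,470:640],None,fx=1.65*1,fy=1.65))
b=cv2.imread('pics/side0.png');cv2.imwrite('pics/E.png',cv2.resize(b[0:180,90:420],None,fx=2.4,fy=2.4))
E
```

```text
[[666.2918 344.1786]
 [782.8741 385.588 ]]
[[291.277   15.9285]
 [289.6324 -54.2407]]
```

View pics/E.png

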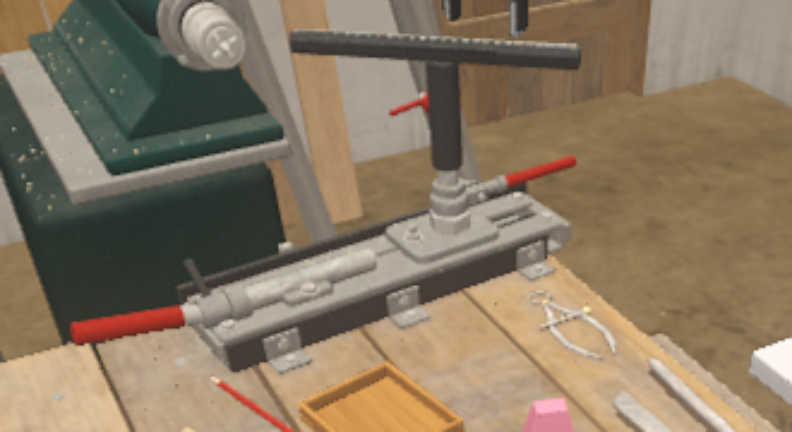

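View pics/D.png

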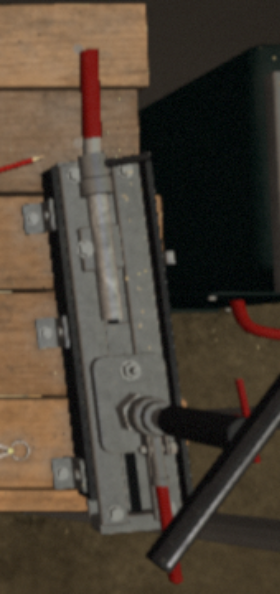

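The wrist and side views show a T-post obstacle on the vice (side (275,26) top, bar from (212,17) to (331,25)). Triangulate it before moving.

```bash
python3 - <<'E'
from h import *
def ray(n,uv):
    p=cast(n,uv,0.0)[0]; o=campose(n)[1][:3,3]; d=p-o; return o,d/np.linalg.norm(d)
def tri(a,b):
    (o1,d1),(o2,d2)=a,b
    t=np.linalg.lstsq(np.c_[d1,-d2],o2-o1,rcond=None)[0]; p,q=o1+t[0]*d1,o2+t[1]*d2
    return (p+q)/2,np.linalg.norm(p-q)
print('bar end',tri(ray('top',(568,359)),ray('side',(330,24))))
print('post top',tri(ray('top',(608,283)),ray('side',(275,26))))
print('post base',tri(ray('top',(560,268)),ray('side',(277,82))))
print('bar end wrist/side',tri(ray('wrist',(5,160)),ray('side',(330,24))))
print(tri(ray('wrist',(250,40)),ray('side',(276,65))))
s=ctrl.state();print(s['tcp_pos'])
E
```

```text
bar end (array([ 0.241 , -0.3991,  0.258 ]), np.float64(0.003903969969601812))
post top (array([ 0.3561, -0.4712,  0.2501]), np.float64(0.002724848538995412))
post base (array([ 0.3594, -0.4795,  0.0961]), np.float64(0.006111387151788858))
bar end wrist/side (array([ 0.242 , -0.4069,  0.2486]), np.float64(0.01950389816152177))
(array([ 0.3563, -0.4715,  0.1478]), np.float64(0.007329280506006847))
[ 0.2568 -0.5694  0.2306]
```

Bar lies at z≈0.26 between the tool and the work; I go up 180 mm first, then across at ~0.41 m.

```bash
python3 -m inch '[[1,0,0,-30,0],[1,0,0,-75,0],[1,0,0,-120,0],[1,0,0,-160,0],[1,0,0,-180,0],[1,0,0,-180,0]]' && python3 -m inch '[[0,-20,-20,0,-4],[0,-60,-61,0,-10],[0,-100,-102,0,-16],[0,-140,-143,0,-21],[0,-180,-183,0,-26],[0,-220,-224,0,-30],[0,-260,-265,0,-34],[0,-300,-306,0,-38],[0,-340,-347,0,-42],[0,-380,-388,0,-45],[0,-410,-418,0,-47],[0,-426,-434,0,-47],[0,-426,-434,0,-47],[0,-426,-434,0,-47]]'
```

```text
t: 0.9
tcp_pos: [0.2571, -0.57, 0.4119]
orientation: [0.84, -0.543, 0.001, 0.0]
force: [1.0, -0.2, -0.8]
gripper_width: 0.0851
t: 2.65
tcp_pos: [0.4771, -0.0043, 0.4104]
orientation: [0.987, -0.163, -0.0, 0.001]
force: [0.9, -0.5, -0.4]
gripper_width: -0.0004
```

```bash
python3 -m inch '[[0,0,0,30,0],[0,0,0,80,0],[0,0,0,130,0],[0,0,0,180,0],[0,0,0,220,0],[0,0,0,240,0],[0,0,0,240,0],[0,0,0,240,0]]'; python3 - <<'E'
from h import *
cp=campose('wrist');im=viewer.camera('wrist');cv2.imwrite('pics/w1.png',im[:,:,::-1])
s=ctrl.state();print(s['tcp_pos'],R.from_quat(s['orientation']).as_matrix())
print(proj('wrist',[[.4773,-.0022,.082]],cp),proj('wrist',[s['tcp_pos']],cp))
im=viewer.camera('side')
cv2.imwrite('pics/s1.png',cv2.resize(im[70:320,200:480,::-1],None,fx=2.4,fy=2.4))
np.save('cp1.npy',np.array([np.pad(cp[0],(0,1)),cp[1]]))
E
```

```text
t: 3.65
tcp_pos: [0.4773, -0.0054, 0.1712]
orientation: [0.987, -0.164, 0.0, 0.001]
force: [-0.2, 0.4, -0.2]
gripper_width: -0.0002
[ 0.4775 -0.0052  0.1715] [[ 0.9465 -0.3227  0.0007]
 [-0.3227 -0.9465 -0.002 ]
 [ 0.0013  0.0016 -1.    ]]
[[318.4206 204.1382]] [[319.8415 259.2307]]
```

View pics/w1.png

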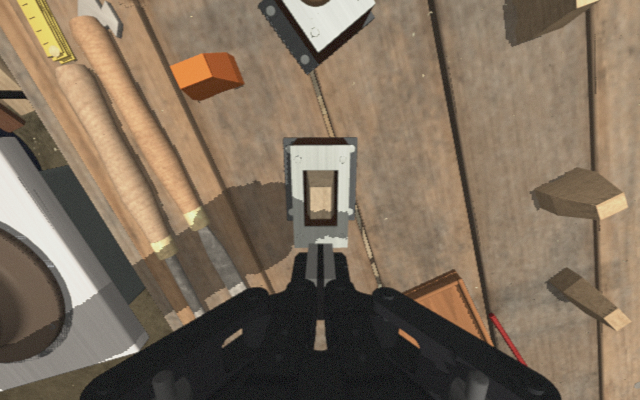

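View pics/s1.png

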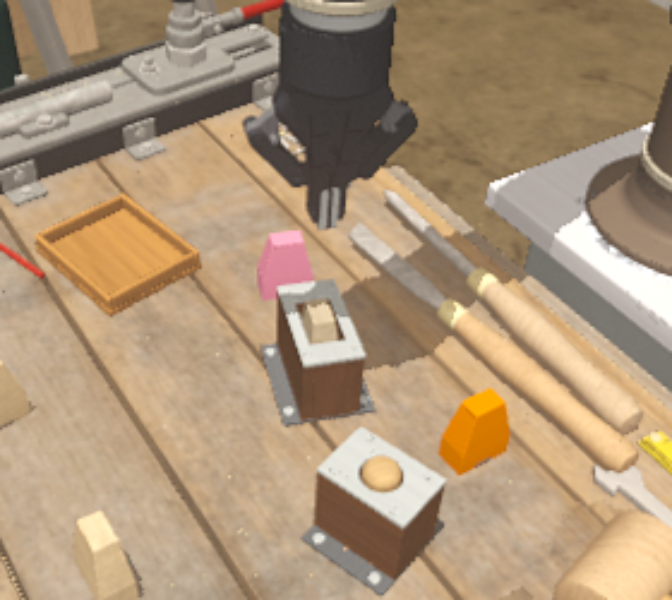

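```bash
python3 - <<'E'
import cv2
a=cv2.imread('pics/w1.png');cv2.imwrite('pics/w1c.png',cv2.resize(a[130:255,270:370],None,fx=4.8,fy=4.8,interpolation=cv2.INTER_CUBIC))
E
```

```text
(no output)
```

View pics/w1c.png

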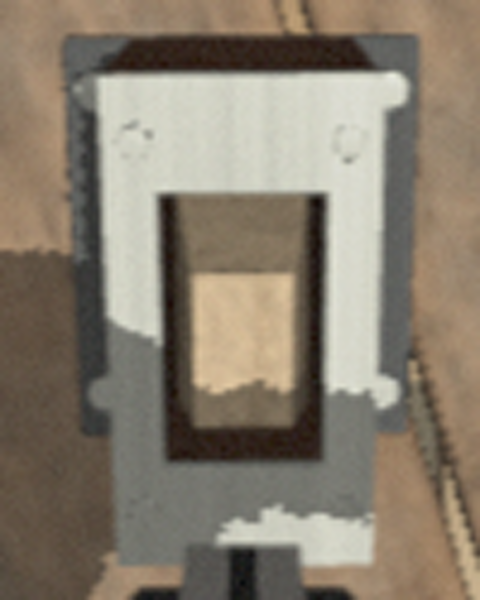

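```bash
python3 - <<'E'
from h import *
f=lambda L:np.array(L)/4.8+[270,130]
s=ctrl.state();M=R.from_quat(s['orientation']).as_matrix()
for l,L,z in [('plate',[(97,73),(388,73),(374,563),(118,563)],.072),('pocket',[(159,193),(327,193),(322,461),(166,461)],.072),('top',[(190,272),(295,272),(292,427),(193,427)],.082)]:
    p=cast('wrist',f(L),z); c=p.mean(0); e=np.roll(p,-1,0)-p
    print(l,c,np.linalg.norm(e,axis=1)*1000,np.degrees(np.arctan2(e[:,1],e[:,0])),'tool',(M.T@(c-s['tcp_pos']))*1000)
c=np.array([.4773,-.0022,.082]);print((M.T@(c-s['tcp_pos']))*1000)
E
```

```text
plate [ 0.4801 -0.0015  0.072 ] [51.7488 97.1234 51.3504 97.0719] [ -18.7597 -108.4129  161.1791   71.8225] tool [ 1.1684 -4.3295 99.5234]
pocket [ 0.4801 -0.0012  0.072 ] [30.7293 53.2138 30.4796 53.1972] [ -18.7734 -108.6268  161.1931   71.6422] tool [ 1.0044 -4.591  99.5227]
top [ 0.4797 -0.0016  0.082 ] [18.7671 29.8141 18.3863 29.8083] [ -18.7828 -109.0754  161.1976   71.6565] tool [ 0.7834 -4.0555 89.5232]
[-1.2742 -2.7708 89.5221]
```

Wrist view agrees with the fixed cameras within ~2.5 mm (block top centre at wrist px (320,203), already square with the tool). Move over it and descend to just above.

```bash
python3 -m inch '[[0,0,-4,30,0],[0,0,-4,60,0],[0,0,-4,80,0],[0,0,-4,84,0],[0,0,-4,84,0],[0,0,-4,84,0]]'; python3 -m inch '[[0,0,0,3,0],[0,0,0,5,0],[0,0,0,7,0],[0,0,0,9,0],[0,0,0,9,0]]'
```

```text
t: 4.5
tcp_pos: [0.4797, -0.0015, 0.0886]
orientation: [0.987, -0.164, 0.002, 0.001]
force: [-0.4, 0.1, 0.2]
gripper_width: 0.0
t: 5.12
tcp_pos: [0.48, -0.0017, 0.08]
orientation: [0.987, -0.164, 0.002, 0.001]
force: [-2.0, -0.2, 7.0]
gripper_width: -0.0002
```

```bash
python3 -m inch '[[0,0,0,1.5,0],[0,0,0,3,0],[0,0,0,4,0],[0,0,0,4.5,0],[0,0,0,5,0],[0,0,0,5,0]]'
```

```text
t: 5.88
tcp_pos: [0.4802, -0.0018, 0.0755]
orientation: [0.987, -0.164, 0.002, 0.001]
force: [-2.2, 0.2, 8.2]
gripper_width: -0.0
```

```bash
python3 -m inch '[[0,0,0,-5,0],[0,0,0,-20,0],[0,0,0,-50,0],[0,0,0,-90,0],[0,0,0,-120,0],[0,0,0,-120,0],[0,0,0,-120,0]]'; python3 - <<'E'
from h import *
s=ctrl.state()
im=viewer.camera('wrist');cv2.imwrite('pics/w2.png',im[:,:,::-1])
im=viewer.camera('side')
cv2.imwrite('pics/s2.png',cv2.resize(im[150:320,280:420,::-1],None,fx=3.5,fy=3.5))
E
```

```text
t: 6.75
tcp_pos: [0.4794, -0.0016, 0.1953]
orientation: [0.987, -0.164, 0.002, 0.001]
force: [-0.3, 0.5, -0.1]
gripper_width: 0.0002
```

View pics/w2.png

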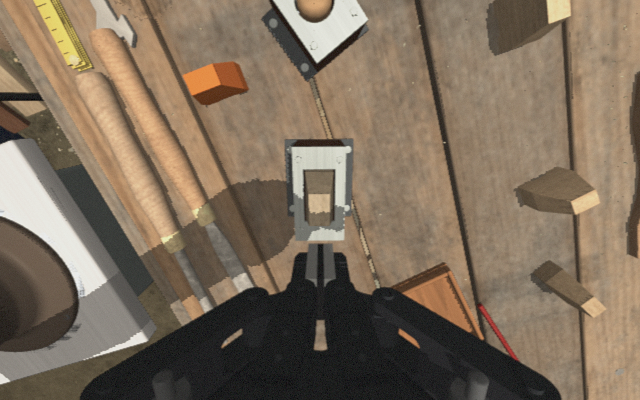

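View pics/s2.png

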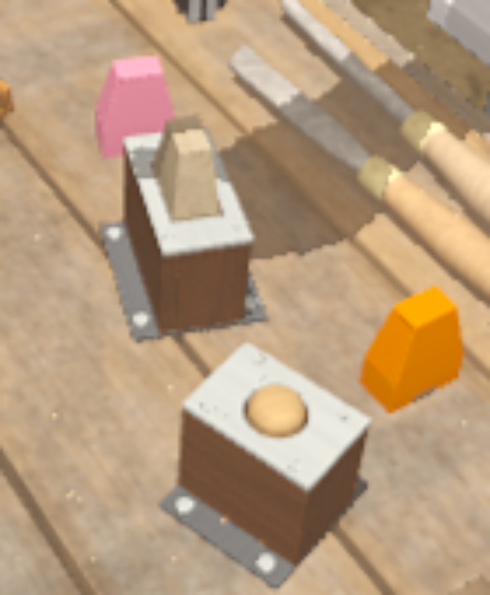

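Sprung up: side view shows the block standing well proud (crop (190,170)), plug still latched. Open, descend around it, partly close, and check the gaps in the wrist view.

```bash
python3 -m inch '[[1,0,0,0,0],[1,0,0,0,0],[1,0,0,0,0],[1,0,0,0,0],[1,0,0,20,0],[1,0,0,50,0],[1,0,0,80,0],[1,0,0,105,0],[1,0,0,115,0],[0.8,0,0,118,0],[0.6,0,0,118,0],[0.45,0,0,118,0],[0.45,0,0,118,0],[0.45,0,0,118,0],[0.45,0,0,118,0]]' 30; python3 - <<'E'
from h import *
im=viewer.camera('wrist');cv2.imwrite('pics/w3.png',cv2.resize(im[150:350,200:440,::-1],None,fx=3,fy=3))
im=viewer.camera('side')
cv2.imwrite('pics/s3.png',cv2.resize(im[130:280,260:420,::-1],None,fx=4,fy=4))
E
```

```text
t: 8.72
tcp_pos: [0.4794, -0.0019, 0.0768]
orientation: [0.987, -0.164, 0.001, 0.001]
force: [-0.3, 1.0, 0.3]
gripper_width: 0.0387
```

View pics/w3.png

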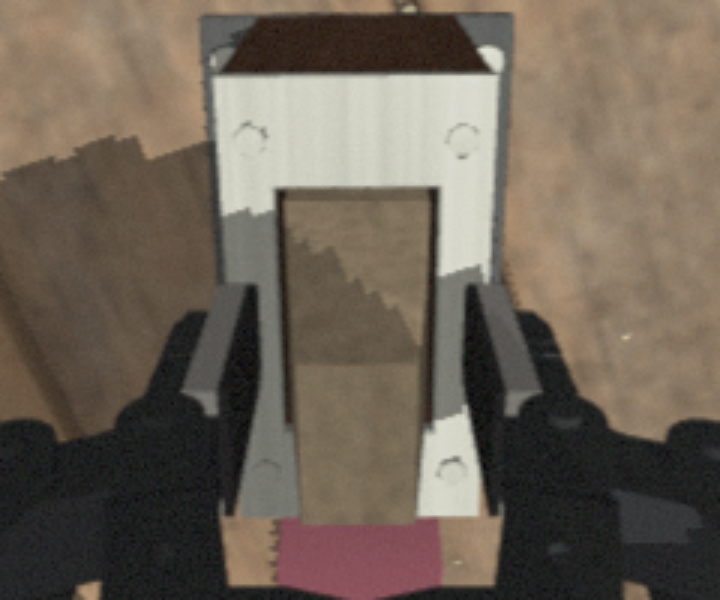

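View pics/s3.png

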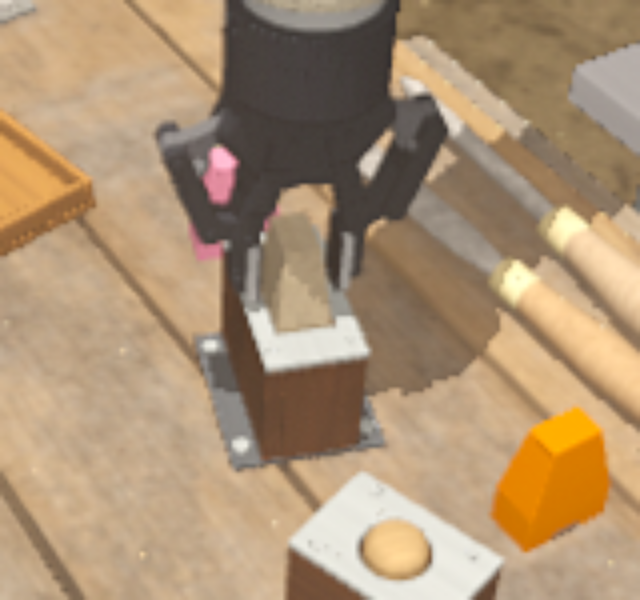

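Gaps are even (fingers' mid at crop col 361, block top mid 360). Grip.

```bash
python3 -m inch '[[0.4,0,0,2,0],[0.3,0,0,2,0],[0.15,0,0,2,0],[0,0,0,2,0],[0,0,0,2,0],[0,0,0,2,0],[0,0,0,2,0]]' 45; python3 -m inch '[[0,0,0,-4,0],[0,0,0,-10,0],[0,0,0,-18,0],[0,0,0,-26,0],[0,0,0,-32,0],[0,0,0,-32,0]]'; python3 - <<'E'
from h import *
im=viewer.camera('wrist');cv2.imwrite('pics/w4.png',cv2.resize(im[150:350,200:440,::-1],None,fx=2,fy=2))
im=viewer.camera('side')
cv2.imwrite('pics/s4.png',cv2.resize(im[130:280,260:420,::-1],None,fx=4,fy=4))
E
```

```text
t: 9.7
tcp_pos: [0.4792, -0.0019, 0.0746]
orientation: [0.987, -0.164, 0.001, 0.001]
force: [-0.5, 1.1, 1.6]
gripper_width: 0.0244
t: 10.45
tcp_pos: [0.4795, -0.0019, 0.1072]
orientation: [0.987, -0.164, 0.002, 0.001]
force: [-0.2, 0.1, -0.7]
gripper_width: 0.0246
```

View pics/s4.png

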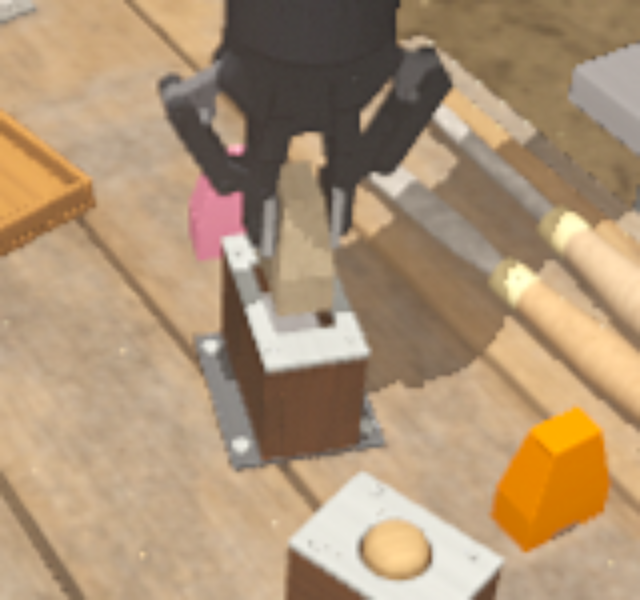

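View pics/w4.png

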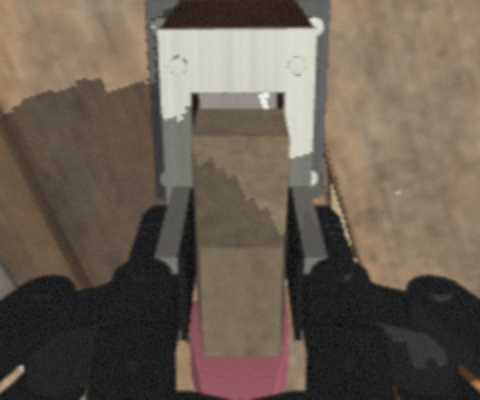

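Block is drawn clear and held upright. Lift and carry to the tray.

```bash
python3 -m inch '[[0,0,0,-25,0],[0,0,0,-60,0],[0,0,0,-80,0],[0,15,20,-85,0],[0,35,46,-85,0],[0,58,76,-85,0],[0,81,106,-85,0],[0,104,136,-85,0],[0,125,164,-85,0],[0,142,186,-85,0],[0,151,198,-85,0],[0,153,201,-85,0],[0,153,201,-85,0],[0,153,201,-85,0]]'; python3 - <<'E'
from h import *
s=ctrl.state();M=R.from_quat(s['orientation']).as_matrix();print(s['tcp_pos'],M.T@(np.array([.56,-.2415,.034])-s['tcp_pos'])*1000,M)
im=viewer.camera('wrist');cv2.imwrite('pics/w5.png',im[:,:,::-1])
im=viewer.camera('side')
cv2.imwrite('pics/s5.png',cv2.resize(im[40:240,160:400,::-1],None,fx=3,fy=3))
E
```

```text
t: 12.3
tcp_pos: [0.5588, -0.24, 0.1927]
orientation: [0.987, -0.163, 0.001, 0.001]
force: [1.1, 0.4, -1.0]
gripper_width: 0.0247
[ 0.5588 -0.24    0.1927] [  1.1716   0.7583 158.6604] [[ 0.9469 -0.3216  0.0019]
 [-0.3216 -0.9469 -0.0028]
 [ 0.0027  0.002  -1.    ]]
```

View pics/s5.png

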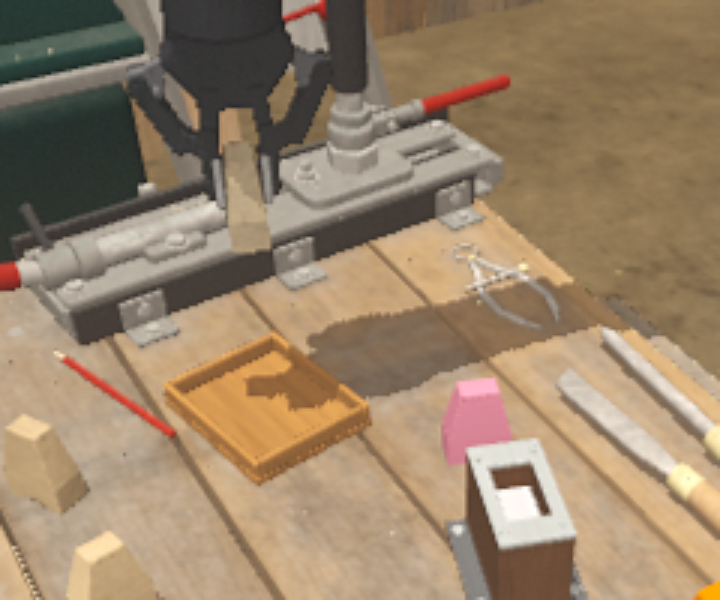

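View pics/w5.png

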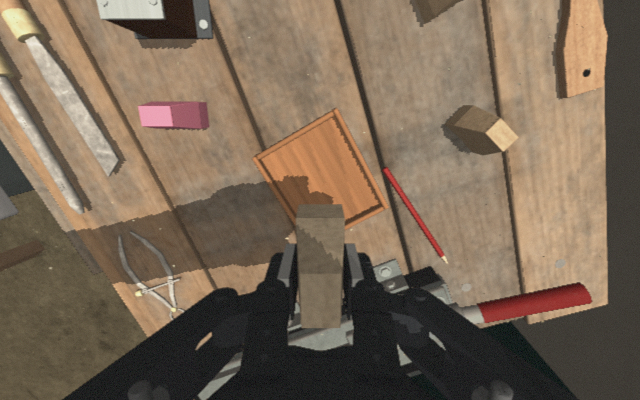

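Block held upright over the tray. Lower, squaring it to the tray, then touch down slowly.

```bash
python3 -m inch '[[0,1,1,30,-6],[0,1,1,60,-13],[0,1,1,90,-20],[0,1,1,115,-26],[0,1,1,135,-29],[0,1,1,148,-29],[0,1,1,152,-29],[0,1,1,152,-29],[0,1,1,152,-29]]'; python3 -m inch '[[0,0,0,2,0],[0,0,0,4,0],[0,0,0,6,0],[0,0,0,7,0],[0,0,0,7,0]]'
```

```text
t: 13.52
tcp_pos: [0.5604, -0.2422, 0.0416]
orientation: [0.996, 0.089, 0.001, 0.002]
force: [-0.4, 0.0, -0.5]
gripper_width: 0.0243
t: 14.15
tcp_pos: [0.5603, -0.2422, 0.0344]
orientation: [0.996, 0.089, 0.001, 0.002]
force: [-0.1, -0.8, -1.3]
gripper_width: 0.0244
```

```bash
python3 -m inch '[[0,0,0,1,0],[0,0,0,2,0],[0,0,0,2.5,0],[0,0,0,2.5,0]]'; python3 - <<'E'
from h import *
im=viewer.camera('side')
cv2.imwrite('pics/s6.png',cv2.resize(im[100:220,180:320,::-1],None,fx=5,fy=5))
E
```

```text
t: 14.65
tcp_pos: [0.5603, -0.2422, 0.0319]
orientation: [0.996, 0.089, 0.001, 0.002]
force: [-0.6, 0.8, -0.4]
gripper_width: 0.0246
```

View pics/s6.png

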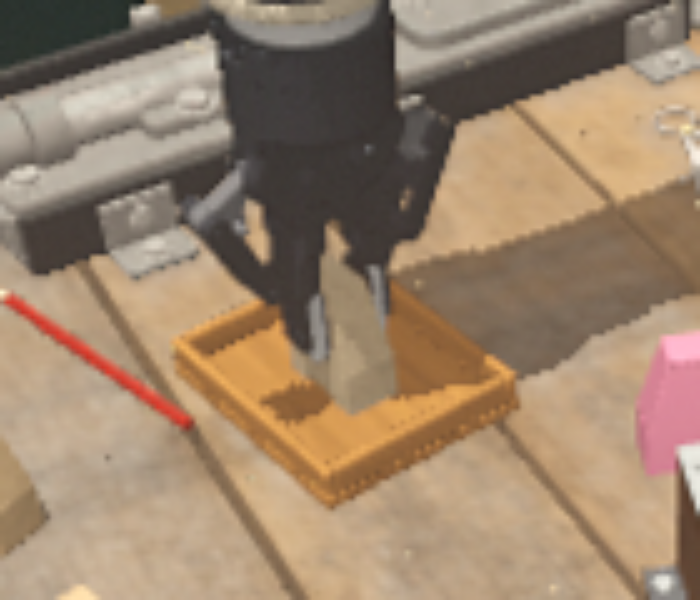

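```bash
python3 -m inch '[[0,0,0,0.5,0],[0,0,0,1,0],[0,0,0,1,0]]';python3 -m inch '[[0,0,0,0.5,0],[0,0,0,1,0],[0,0,0,1,0]]'
```

```text
t: 15.08
tcp_pos: [0.5605, -0.2423, 0.0317]
orientation: [0.996, 0.089, 0.001, 0.002]
force: [-2.1, 0.4, 6.5]
gripper_width: 0.0242
t: 15.45
tcp_pos: [0.5605, -0.2423, 0.0316]
orientation: [0.996, 0.089, 0.001, 0.002]
force: [-4.9, 0.6, 10.4]
gripper_width: 0.0247
```

Floor contact (10 N). Relax and release.

```bash
python3 -m inch '[[0,0,0,0,0],[0,0,0,0,0],[0.35,0,0,0,0],[0.4,0,0,0,0],[0.5,0,0,0,0],[0.7,0,0,0,0],[0.9,0,0,0,0],[1,0,0,0,0],[1,0,0,0,0],[1,0,0,0,0]]' 20; python3 -m inch '[[1,0,0,-10,0],[1,0,0,-30,0],[1,0,0,-60,0],[1,0,0,-100,0],[1,0,0,-140,0],[1,0,0,-160,0],[1,0,0,-160,0],[1,0,0,-160,0]]'; python3 - <<'E'
from h import *
for n,sl in [('side',(slice(100,320),slice(160,420))),('top',(slice(120,270),slice(200,480)))]:
    im=viewer.camera(n);cv2.imwrite(f'pics/{n}7.png',cv2.resize(im[sl][:,:,::-1],None,fx=2.7,fy=2.7))
im=viewer.camera('wrist');cv2.imwrite('pics/w7.png',im[:,:,::-1])
E
```

```text
t: 16.7
tcp_pos: [0.5605, -0.2423, 0.0317]
orientation: [0.996, 0.089, 0.001, 0.002]
force: [0.0, 0.4, 0.3]
gripper_width: 0.0852
t: 17.7
tcp_pos: [0.5592, -0.2415, 0.1905]
orientation: [0.996, 0.089, 0.001, 0.002]
force: [-0.1, -0.1, -0.7]
gripper_width: 0.085
```

View pics/side7.png

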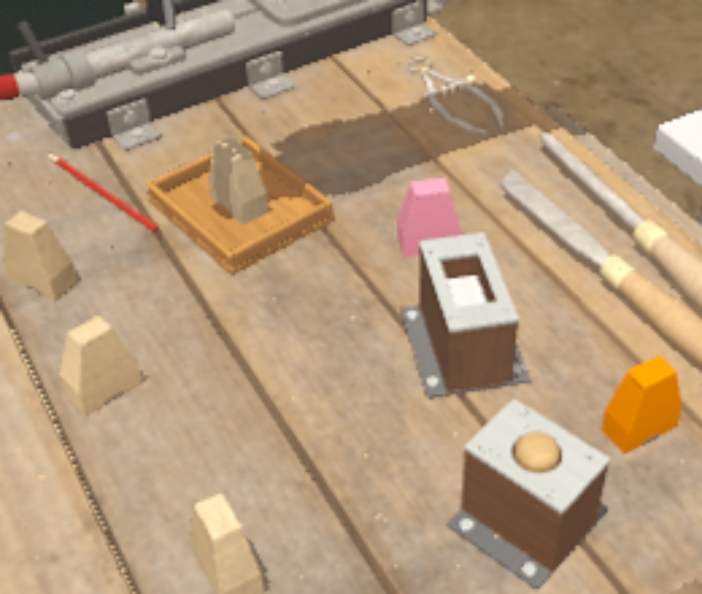

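View pics/w7.png

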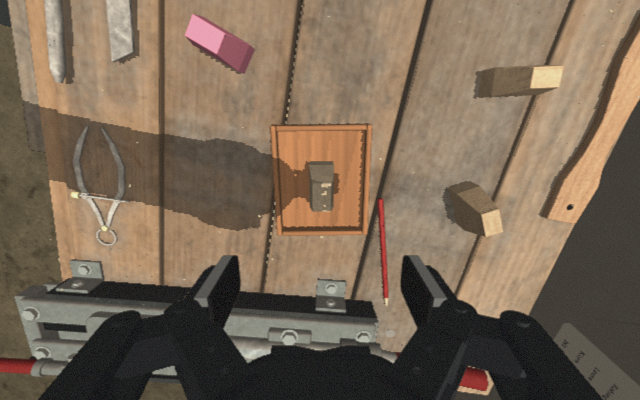

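The block stands upright, centred in the tray (wrist px (321,187)); the plug is still down, the gripper is clear. Handing in.

```bash
python3 -c "
from station import ticket
print(ticket.close_job())"
```

```text
the job is handed in; nothing more can be done
None
```

I pressed the block down about 6.5 mm with shut fingers. The catch tripped and the nest sprang up with the block. I gripped the block across its taper, drew it out, carried it to the tray and lowered it until it touched the floor. Then I released it and lifted the gripper well clear. I handed the job in at about 18 s of the 54 s allowed.

**Last checks:** the side and wrist pictures show the block standing upright near the tray's centre and the round plug still latched. The force reading after release was near zero. I did not measure the block's final tilt or position in numbers; that is judged from the pictures.

**Disagreement:** the wrist camera and the fixed cameras put the block about 2.5 mm apart. Before gripping I checked the gaps between the fingers and the block in the wrist picture, and they were even.

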